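Set the disc trimmer's table square and hold it there

TASK

The table of the disc trimmer was left tipped up after a bevel and has to go back to a true right angle with the disc. Pick up the engineer's square, turn it so that its upright blade faces the middle of the disc, and press it into the corner between disc and table until the table has come down square: the blade's edge flush on the disc, the base flush on the table. Finish there, still gripping the square and pressing it against both faces, so that I can tighten the clamp; leave the other things on the bench where they are.

Things in the scene. Friction and masses are not known exactly. Their poses are not given: they have to be found in the camera images.
- trimmer: Grey bench disc trimmer, fixed, 300 mm long, 180 mm wide, 175 mm high: disc and guard, a small table in front, motor behind. Origin on the bench top below the centre of the disc's face; x points level from the table through the disc to the motor, y level along the disc's face, z up.
- disc: Its upright abrasive disc, brown, 150 mm across, stiff to turn. Origin at the centre of its face, 90 mm above the bench; x is level and square to the face, into the motor. The face is flat, at x = 0, and looks to -x. The grey guard behind it is 170 mm across and stands 6 mm back.
- table: Its aluminium table, 115 by 180 mm, 10 mm thick. Origin on the tilting axis: middle of the inner top edge, 105 mm above the bench, 3 mm from the disc; the top reaches to x = -115 mm, z square to it. Level = square to the disc; it starts with the outer edge tipped up 0.09 to 0.19 rad, stays where pushed and can be pushed past level. About 7 N down at 100 mm out moves it; more, nearer in.
- table_edge (a point): Middle of the table's outer top edge, 115 mm from the tilting axis; 105 mm above the bench when the table is square to the disc, higher while tipped up.
- square_grip (a point): Where to grip the engineer's square: centre of the dark ribbed panel, 44 mm long, on its thick base, 13 mm above the underside, 70 mm behind the blade's outer edge. x points along the base to the blade, y across its thickness, z up. The square stands on its base, blade upright.
- square_heel (a point): Outer corner of the square: bottom of the blade's outer edge, at the underside of the base, middle of its thickness. Axes as square_grip.
- square: The engineer's square: bright steel L, about 0.3 kg. Base 100 mm long (x), 18 mm thick (y), 26 mm high; blade 22 mm wide (x), 5 mm thick (y), its top 80 mm above the underside, at the +x end, its outer edge flush with the base's end. Origin at the centre of the underside.
- model: Bystander: cream plaster tooth model, 48 x 60 x 25 mm, loose; origin at the centre of its underside.
- bowl: Bystander: green rubber mixing bowl, 113 mm across, 54 mm high, loose; origin at the centre of its underside.
- tin: Bystander: low round wax tin with red lid, 66 mm across, 24 mm high, loose; origin at the centre of its underside.
There are look-alikes about, which are no part of the job. Of the things like the square, leave any that is green, purple or yellow; of the rest the larger one is meant.

How it is judged (in metres and radians):
On the way:
1. the square is gripped and lifted off the bench (height (world z) of square_heel above 0.04 m and contact force between the fingers and square above 2 N), for 0.2 s.
At the end, for the whole second after the job is handed in: Table within 0.02 rad of square to the disc; the square's base flat on it (0.025 rad, over 2 N), the blade's edge on the disc (heel within 4 mm, over 1 N, under 45 mm from the middle, facing it within 5 degrees), fingers still gripping, all at rest (angle between the z axis of table and the z axis of trimmer, either way round below 0.02 rad and contact force between square and disc above 1 N and contact force between square and table above 2 N and angle between the z axis of square and the z axis of table, either way round below 0.025 rad and angle between the x axis of square and the x axis of trimmer, either way round below 0.09 rad and x of square_heel in the frame of trimmer between -0.004 and 0.004 m and y of square_heel in the frame of trimmer between -0.045 and 0.045 m and z of square_heel in the frame of trimmer below 0.109 m and contact force between the fingers and square above 2 N and linear speed of square below 0.01 m/s); the arm keeps its last pose, push and grip.
It fails at once if a bystander (model, bowl or tin) is pushed more than 20 mm (distance of any of model, bowl, tin from where it was at the start of the episode above 0.02 m).
It also fails if it takes over 40 s, if anything falls off the work surface, if the arm or the gripper's body presses on something with over 40 N, if the wrist force passes 120 N, or if a joint passes its speed limit or range.

ROBOT

A 7-joint arm with a two-finger parallel gripper is mounted at the origin on a cart in front of the work surface, level with it; the furniture and walls round the work are solid. World frame = base frame: x ahead of the robot, y to its left, z up, the work surface at z = 0. Lengths are in mm, angles in rad, forces in N, time in s.
With the tool pointing down it reaches from about 400 to 850 mm from the base axis. Payload 4.4 kg.
Tool frame: the origin (TCP) lies at the very end of the fingers, on their centre line; the grasp point (between the pads) lies 19 mm behind it; z points along the fingers, x is the direction in which the jaws open and shut, and the axes are right-handed (so a half turn about z gives the same grasp; the last joint's range is limited). The gripper opens to 94 mm and grips with 3 to 60 N. Pads are 16 mm wide; open, the fingers measure 119 mm over their backs; the gripper's body (75 mm by 177 mm) begins 78 mm behind the grasp point.
Start: joints at [1.056, 0.628, 0.038, 1.517, -0.027, 0.996, -0.02], TCP at [282.054, -585.631, 205.478] pointing down, gripper open.
Joint ranges: [-3.06, 3.06], [-0.37, 2.12], [-1.25, 1.32], [0.18, 2.47], [-1.1, 4.24], [0.23, 1.98], [-2.94, 2.94]. Speed limits (rad/s): [2.57, 2.57, 3.14, 3.14, 3.14, 3.14, 3.14].

INTERFACE

Orientations are given as a rotation vector (axis times angle).
In Python, from bench import arm gives the robot as it stands. The module is installed in compiled form; this text tells all that it offers.
- The arm moves only by the tool servo_tool, never from a script. Its arguments are lists of equal length, an entry for each row: "dr": the turn, a rotation vector about the tool's x, y, z in rad, a list of three; "dp": the shift along the tool's x, y, z in mm, a list of three; "grip": the closure, from 0 (fully open) to 1 (shut). A call has 1 to 8 rows; each row is the pose to reach, as a shift and turn from the pose commanded when the call began, along the tool's axes at that moment; what a row does not reach only later rows make up. A row lasts 1/12 s, in which the tool goes at most 41.7 mm and 7.16 degrees, less where a joint would pass 70% of its speed; a pose out of reach is approached as far as the arm can. A call with a gripper value outside its range is refused whole. The fingers move at their own pace and stop on an object; "squeeze" is the grip in N (left out, the last holds). Time passes only in rows, so rows that repeat a pose let the fingers close. It gives the time, the measured TCP pose, the force and the opening at its end, in the units of the state.
- arm.get_obs(): the state, without advancing time (a new reading comes with each control period).
- arm.get_image(name): name is "scene" or "top" or "wrist"; returns (picture, depth): 400x640x3 uint8, red, green, blue; 400x640 float32, mm along the optical axis (not along the pixel's ray), 0 where there is no reading.
- arm.get_calibration(name): a dict with "mtx" (3x3 intrinsics, pixels), "dist" ([k1, k2, p1, p2, k3] as OpenCV has them; the pictures are not rectified), "pose" (4x4, takes a point from camera to world coordinates). Camera axes: x right, y down, z forward; pixel columns grow to the right and rows downward; lengths in mm; the calibration is good to about 2 mm. A picture is of the moment at which its call begins: read the wrist's pose just before it. get_calibration takes no time and is no camera call; for the wrist camera it gives the pose at the moment of the call.
- arm.finish_job(): hands the job in, once; it reports no verdict.
The state is a dict: "t": time; "joint_positions": joint angles; "joint_velocities": joint speeds; "joint_torque": joint torques, N m; "position": TCP position; "tcp_rot": TCP orientation; "contact_force": force on the tool from outside, world axes, zero at the start; "moment": the same for the moment, N m; "grip_width": opening from 0.0 (shut) to 1.0 (fully open).
Only numpy, scipy, OpenCV 4.12 (cv2) and the standard library are available. Lean on these libraries where they do the work, as an engineer would, in place of code of your own. Each camera call takes 0.05 s, during which the arm holds its last target.

## Working session

There is one attempt and no reset: what is moved stays moved. The work goes in short steps, Python scripts to look and compute and a tool call to move; the robot and the scene stay as the last step left them, time stands still between calls to the robot, and variables do not carry over. Pictures are saved under pics/ and viewed, and the job is handed in when it is done.

Besides the shell and the picture viewer there is one more tool, called after "Emit:" as name(argument=value, ...) on one line, values as JSON. servo_tool: Moves the arm, as the interface text tells. Its arguments: {"type":"object","properties":{"dr":{"type":"array"},"dp":{"type":"array"},"grip":{"type":"array"},"squeeze":{"type":"number"}},"required":["dr","dp","grip"]}

```bash
mkdir -p pics
python3 - <<'E'
from bench import arm
import cv2,numpy as np
o=arm.get_obs(); print({k:np.round(v,3).tolist() for k,v in o.items()})
for n in ("scene","top"):
    im,d=arm.get_image(n); cv2.imwrite(f"pics/{n}0.png",im[:,:,::-1]); np.save(f"{n}0.npy",d); np.save(f"{n}0rgb.npy",im)
    c=arm.get_calibration(n); print(n,np.round(c["mtx"],1).tolist(),np.round(c["dist"],4),np.round(c["pose"],3).tolist())
E
```

```text
{'t': 0.0, 'joint_positions': [1.056, 0.629, 0.038, 1.518, -0.027, 0.996, -0.02], 'joint_velocities': [0.001, 0.001, -0.001, -0.0, -0.001, 0.0, 0.001], 'joint_torque': [-0.001, -54.975, 1.144, -18.664, -0.052, 0.024, 0.0], 'position': [281.761, -585.044, 204.576], 'tcp_rot': [-2.659, 1.671, 0.002], 'contact_force': [-0.402, 0.694, -0.099], 'moment': [0.036, -0.025, -0.044], 'grip_width': 1.0}
scene [[419.0, 0.0, 325.0], [0.0, 419.0, 204.8], [0.0, 0.0, 1.0]] [0.0077 0.     0.     0.     0.    ] [[-0.635, -0.488, 0.598, -10.121], [-0.772, 0.419, -0.478, 389.824], [-0.018, -0.766, -0.643, 681.459], [0.0, 0.0, 0.0, 1.0]]
top [[373.5, 0.0, 318.7], [0.0, 373.5, 201.7], [0.0, 0.0, 1.0]] [-0.0116  0.      0.      0.      0.    ] [[-0.023, -0.99, 0.138, 428.681], [-1.0, 0.021, -0.013, -41.397], [0.01, -0.138, -0.99, 928.486], [0.0, 0.0, 0.0, 1.0]]
```

View pics/scene0.png

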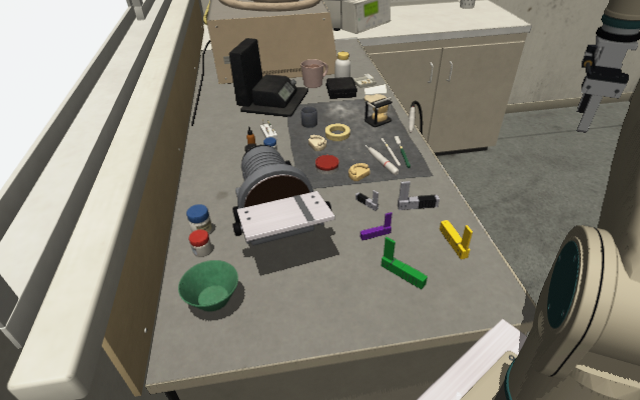

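View pics/top0.png

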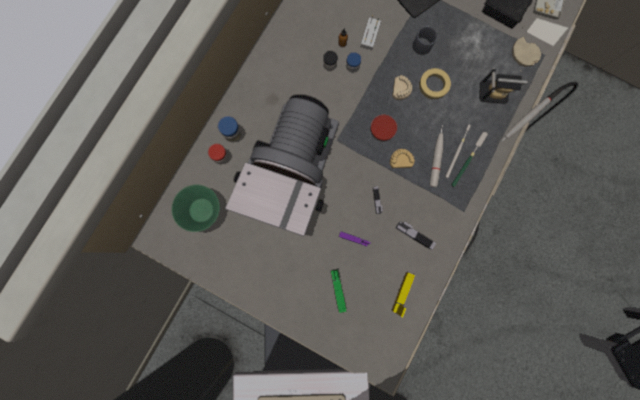

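Candidates: larger bright steel square, top (416,236) / scene (418,198); small steel one, top (377,200) / scene (370,200); purple (354,239); green (339,290); yellow (404,294). By the description I choose the larger steel one. Next comes a close crop and a measurement.

```bash
cat > h.py <<'E'
import numpy as np,cv2
from bench import arm
def cloud(n,d,c=None):
    c=c or arm.get_calibration(n)
    h,w=d.shape
    uv=np.stack(np.meshgrid(np.arange(w),np.arange(h)),-1).reshape(-1,1,2).astype(np.float64)
    r=cv2.undistortPoints(uv,c["mtx"],c["dist"]).reshape(h,w,2)
    P=np.concatenate([r,np.ones((h,w,1))],-1)*d[...,None]
    return P@c["pose"][:3,:3].T+c["pose"][:3,3]
def proj(n,p,c=None):
    c=c or arm.get_calibration(n)
    T=np.linalg.inv(c["pose"])
    return cv2.projectPoints(np.atleast_2d(p).astype(float),cv2.Rodrigues(T[:3,:3])[0],T[:3,3],c["mtx"],c["dist"])[0].reshape(-1,2)
E
python3 - <<'E'
from h import *
a=cv2.imread("pics/top0.png");b=cv2.imread("pics/scene0.png")
A=cv2.resize(a[170:270,350:450],(400,400),interpolation=cv2.INTER_CUBIC);B=cv2.resize(b[170:270,350:450],(400,400),interpolation=cv2.INTER_CUBIC)
cv2.imwrite("pics/crop0.png",np.hstack([A,B]))
A=cv2.resize(a[150:250,210:340],(520,400));cv2.imwrite("pics/crop1.png",A)
T=cloud("top",np.load("top0.npy"));S=cloud("scene",np.load("scene0.npy"))
for nm,P,r in(("top",T,(220,252,390,440)),("scene",S,(175,215,390,445))):
    q=P[r[0]:r[1],r[2]:r[3]].reshape(-1,3); print(nm,"bench z",np.median(q[:,2]))
    q=q[(q[:,2]>15)&(q[:,2]<95)]
    b=q[(q[:,2]<35)]; u=q[q[:,2]>40]
    for m in(b,u):
        if len(m)<5: continue
        (c,s,an)=cv2.minAreaRect(m[:,:2].astype(np.float32)); print(nm,len(m),m.mean(0).round(1),np.round(c,1),np.round(s,1),round(an,1),cv2.boxPoints((c,s,an)).round(1).tolist(),m[:,2].max().round(1))
E
```

```text
top bench z 0.5822570451573483
top 308 [ 465.  -289.7   25.9] [ 468.2 -287. ] [101.3  19.6] 57.2 [[432.5, -324.20001220703125], [449.0, -334.8999938964844], [504.0, -249.8000030517578], [487.5, -239.10000610351562]] 34.9
top 55 [ 489.7 -252.7   67.7] [ 490.1 -253.7] [21.5  4.9] 56.5 [[482.1000061035156, -261.3999938964844], [486.20001220703125, -264.0], [498.1000061035156, -246.10000610351562], [494.0, -243.39999389648438]] 82.7
scene bench z 2.8587960278989044
scene 350 [ 464.1 -283.8   25.5] [ 466.8 -285.7] [99.8 22.8] 54.2 [[428.3999938964844, -319.5], [446.8999938964844, -332.8999938964844], [505.29998779296875, -252.0], [486.79998779296875, -238.60000610351562]] 34.6
scene 150 [ 485.9 -248.7   63. ] [ 474.  -211.5] [ 19.6 106.4] 19.1 [[447.29998779296875, -164.5], [482.1000061035156, -265.0], [500.70001220703125, -258.6000061035156], [465.79998779296875, -158.10000610351562]] 84.2
```

View pics/crop0.png

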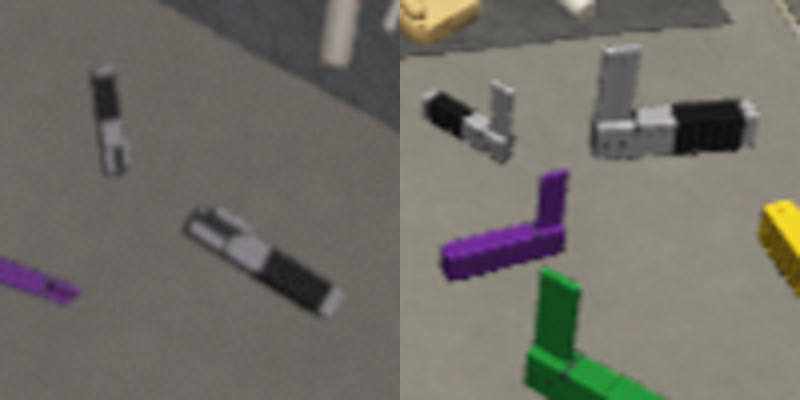

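View pics/crop1.png

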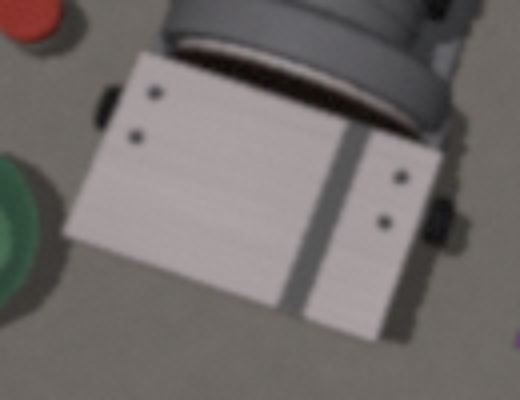

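The crop confirms the choice: bright steel L with dark ribbed grip, base 101x20 mm, height about 82, blade at its upper left end, top (400,225). Next, the table plane and the disc.

Run:
```python
from h import *
from scipy.optimize import least_squares
T=cloud("top",np.load("top0.npy"));S=cloud("scene",np.load("scene0.npy"))
for nm,P,poly in(("top",T,[(250,172),(312,190),(303,228),(235,206)]),("scene",S,[(246,208),(322,200),(328,210),(246,231)])):
    m=np.zeros(P.shape[:2],np.uint8);cv2.fillPoly(m,[np.array(poly)],1)
    q=P[m>0]; q=q[q[:,2]>90]; c=np.median(q,0)
    for _ in range(3):
        u,s,v=np.linalg.svd(q-q.mean(0),full_matrices=False); n=v[2]*np.sign(v[2][2]); e=(q-q.mean(0))@n; q2=q[np.abs(e)<3*np.median(abs(e))+.5]
        q=q2
    print(nm,len(q),q.mean(0).round(1),"n",n.round(4),"tilt",np.arccos(n[2]).round(4),"dir of horiz normal",np.degrees(np.arctan2(n[1],n[0])).round(1), "std",e.std().round(2))
    np.save(nm+"_n.npy",np.r_[n,q.mean(0)])
# whole table: points near top plane
    d=(P-q.mean(0))@n
    mm=((abs(d)<4)&(np.linalg.norm(P-q.mean(0),axis=2)<130)&(P[...,2]>90)).astype(np.uint8)
    mm=cv2.morphologyEx(mm,cv2.MORPH_OPEN,np.ones((3,3)))
    pts=P[mm>0]; 
    # project on plane coordinates: 
    h=np.array([n[0],n[1],0]);h/=np.linalg.norm(h);yy=np.cross([0,0,1],h);xx=np.cross(yy,n)
    l=np.c_[(pts-q.mean(0))@xx,(pts-q.mean(0))@yy].astype(np.float32)
    r=cv2.minAreaRect(l);print(r)
    for b in cv2.boxPoints(r): print((q.mean(0)+b[0]*xx+b[1]*yy).round(1))
# disc brown in scene
im=np.load("scene0rgb.npy").astype(int);
mm=(im[...,0]-im[...,2]>12)&(im[...,0]<110); mm[:150]=0;mm[215:]=0;mm[:,:235]=0;mm[:,320:]=0
q=S[mm]; print(len(q),np.median(q,0)); q=q[(q[:,2]>100)&(q[:,2]<170)]
for _ in range(4):
    u,s,v=np.linalg.svd(q-q.mean(0),full_matrices=False); n=v[2]; e=(q-q.mean(0))@n; q=q[abs(e)<2.5*np.median(abs(e))+.5]
print("disc",len(q),q.mean(0).round(1),n.round(4),np.degrees(np.arctan2(n[1],n[0])),e.std(),q[:,2].min(),q[:,2].max())
```

```text
top 2620 [549.4  43.5 115.7] n [ 0.1645 -0.0601  0.9845] tilt 0.1761 dir of horiz normal -20.1 std 1.26
((2.6149063110351562, 6.0259857177734375), (180.80613708496094, 115.7868423461914), 89.82816314697266)
[469.1 -16.8 125.4]
[576.1 -56.3 105.1]
[638.6 113.4 105. ]
[531.7 152.8 125.3]
scene 1424 [552.3  55.9 117.8] n [ 0.1675 -0.0604  0.984 ] tilt 0.1791 dir of horiz normal -19.8 std 0.72
((8.6240234375, -5.932342529296875), (180.40435791015625, 129.8036346435547), 89.8831787109375)
[467.4 -15.6 127.9]
[587.5 -59.2 104.7]
[649.1 110.4 104.7]
[529.  154.  127.8]
1223 [610.51919481  28.22688686 129.41844485]
disc 1143 [610.1  29.  131.1] [ 0.9383 -0.3458  0.0016] -20.22808590923843 1.181316538101861 103.4502176070988 167.49782413294622
```

```bash
cat >> h.py <<'E'
from scipy.spatial.transform import Rotation as R
def tool(yaw): # tool down, tool x at world yaw (rad)
    x=np.array([np.cos(yaw),np.sin(yaw),0]);z=np.array([0,0,-1.]);return R.from_matrix(np.c_[x,np.cross(z,x),z])
def delta(p,Rt,o=None):
    o=o or arm.get_obs(); R0=R.from_rotvec(o["tcp_rot"])
    return R0.inv().apply(np.array(p)-o["position"]).round(1),(R0.inv()*Rt).as_rotvec().round(4)
def show():
    o=arm.get_obs();m=R.from_rotvec(o["tcp_rot"]).as_matrix()
    print("t",o["t"],"p",np.round(o["position"],1),"F",np.round(o["contact_force"],1),"M",np.round(o["moment"],2),"w",round(o["grip_width"],3),"yaw",np.degrees(np.arctan2(m[1,0],m[0,0])).round(2),"z",m[:,2].round(4),"q",np.round(o["joint_positions"],2));return o
E
python3 - <<'E'
from h import *
o=show()
for y in (147,-33): print(y,delta([457.3,-303.8,120],tool(np.radians(y))))
E
```

```text
t 0.1 p [ 281.8 -585.1  204.7] F [ 0.  -0.2 -0.6] M [-0.02 -0.02  0.  ] w 0.999 yaw -64.29 z [-7.0e-04  1.5e-03 -1.0e+00] q [ 1.06  0.63  0.04  1.52 -0.03  1.   -0.02]
147 (array([-177.2, -280.2,   85. ]), array([2.2000e-03, 6.0000e-04, 2.5955e+00]))
-33 (array([-177.2, -280.2,   85. ]), array([-4.000e-04,  1.600e-03, -5.461e-01]))
```

Emit:
servo_tool(dp=[[-177,-280,85],[-177,-280,85],[-177,-280,85],[-177,-280,85],[-177,-280,85],[-177,-280,85],[-177,-280,85],[-177,-280,85]], dr=[[0,0.002,-0.546],[0,0.002,-0.546],[0,0.002,-0.546],[0,0.002,-0.546],[0,0.002,-0.546],[0,0.002,-0.546],[0,0.002,-0.546],[0,0.002,-0.546]], grip=[0,0,0,0,0,0,0,0], squeeze=50)

```text
t: 0.77
position: [453.5, -310.1, 122.0]
tcp_rot: [3.011, -0.893, 0.002]
contact_force: [0.9, 0.0, 0.4]
grip_width: 1.001
```

Emit:
servo_tool(dp=[[0,0,0],[0,0,0],[0,0,0]], dr=[[0,0,0],[0,0,0],[0,0,0]], grip=[0,0,0])

```text
t: 1.02
position: [452.7, -312.2, 122.4]
tcp_rot: [3.011, -0.891, 0.002]
contact_force: [0.5, -1.1, -0.4]
grip_width: 1.002
```

Run:
```python
from h import *
o=show(); print(delta([457.3,-303.8,3],tool(np.radians(-33))))
c=arm.get_calibration("wrist");im,d=arm.get_image("wrist")
cv2.imwrite("pics/w1.png",im[:,:,::-1]);P=cloud("wrist",d,c)
print(c["pose"].round(3))
m=np.isfinite(P[...,2])&(d>0)&(P[...,2]>18)&(P[...,2]<34)&(np.hypot(P[...,0]-468,P[...,1]+287)<75)
q=P[m];print(len(q));
r=cv2.minAreaRect(q[:,:2].astype(np.float32));print(r,np.median(q[:,2]))
print("bench",np.median(P[(abs(P[...,2])<10)&(d>0)][:,2]))
u=P[(d>0)&(P[...,2]>74)&(P[...,2]<88)&(np.hypot(P[...,0]-490,P[...,1]+253)<40)];print(len(u),u.mean(0) if len(u) else 0, np.median(u[:,2]) if len(u) else 0)
```

```text
t 1.0167 p [ 452.7 -312.2  122.4] F [ 0.5 -1.1 -0.4] M [-0.   -0.   -0.01] w 1.002 yaw -32.98 z [ 5.0e-04 -1.9e-03 -1.0e+00] q [ 0.61  0.6  -0.09  1.88  0.09  0.67 -0.11]
(array([ -0.9,  -9.7, 119.4]), array([ 0.0013, -0.0014,  0.0003]))
[[ 8.39000e-01 -5.22000e-01 -1.52000e-01  4.98117e+02]
 [-5.44000e-01 -8.05000e-01 -2.38000e-01 -2.43710e+02]
 [ 2.00000e-03  2.82000e-01 -9.59000e-01  3.00483e+02]
 [ 0.00000e+00  0.00000e+00  0.00000e+00  1.00000e+00]]
2096
((469.54046630859375, -287.26861572265625), (99.22482299804688, 18.395652770996094), 56.48894500732422) 25.279303170400965
bench -1.2532595059422533
229 [ 490.66055304 -254.45982572   79.00411956] 79.05572039155894
```

View pics/w1.png

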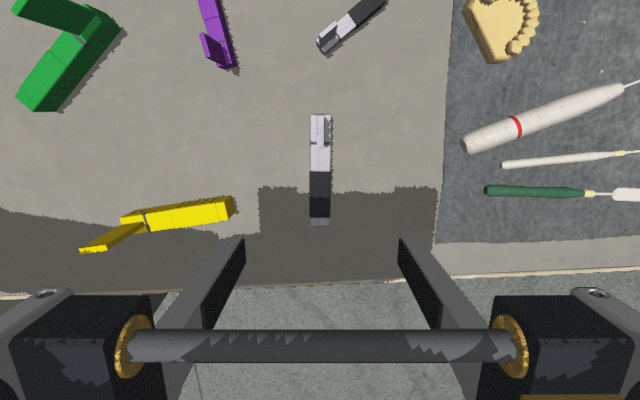

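The square runs straight up the image at (320,115–225), centred between the fingers, and the measured 99x18 mm base at height 25 matches. Now I descend.

Emit:
servo_tool(dp=[[0,-9.5,40],[0,-9.5,80],[0,-9.5,100],[0,-9.5,118],[0,-9.5,118],[0,-9.5,118]], dr=[[0.001,-0.001,0.005],[0.001,-0.001,0.005],[0.001,-0.001,0.005],[0.001,-0.001,0.005],[0.001,-0.001,0.005],[0.001,-0.001,0.005]], grip=[0,0,0,0,0,0])

```text
t: 1.57
position: [457.2, -305.5, 4.4]
tcp_rot: [3.008, -0.904, -0.001]
contact_force: [-0.5, -0.2, 0.4]
grip_width: 0.997
```

Run:
```python
from h import *
o=show(); print(delta([458.4,-303.9,3.5],tool(np.radians(-33.3))))
```

```text
t 1.5667 p [ 457.2 -305.5    4.4] F [-0.5 -0.2  0.4] M [-0.03 -0.06 -0.04] w 0.997 yaw -33.45 z [-4.e-04 -2.e-04 -1.e+00] q [ 0.58  0.79 -0.06  1.94  0.11  0.42 -0.15]
(array([ 0.1, -2. ,  0.9]), array([ 0.0004,  0.0003, -0.0025]))
```

Emit:
servo_tool(dp=[[0,-2,0],[0,-2,0],[0,-2,0],[0,-2,0],[0,-2,0],[0,-2,0],[0,-2,0],[0,-2,0]], dr=[[0,0,0],[0,0,0],[0,0,0],[0,0,0],[0,0,0],[0,0,0],[0,0,0],[0,0,0]], grip=[1,1,1,1,1,1,1,1], squeeze=55)

```text
t: 2.23
position: [459.5, -302.3, 4.7]
tcp_rot: [-3.01, 0.9, -0.002]
contact_force: [0.1, -0.3, -0.1]
grip_width: 0.465
```

Emit:
servo_tool(dp=[[0,0,0],[0,0,0],[0,0,0],[0,0,0],[0,0,0],[0,0,0]], dr=[[0,0,0],[0,0,0],[0,0,0],[0,0,0],[0,0,0],[0,0,0]], grip=[1,1,1,1,1,1])

```text
t: 2.73
position: [459.1, -302.1, 4.6]
tcp_rot: [-3.01, 0.9, -0.0]
contact_force: [-1.3, 0.5, 1.0]
grip_width: 0.185
```

Run:
```python
from h import *
o=show()
```

```text
t 2.7333 p [ 459.1 -302.1    4.6] F [-1.3  0.5  1. ] M [ 0.06  0.22 -0.01] w 0.185 yaw -33.29 z [ 2.e-04  3.e-04 -1.e+00] q [ 0.57  0.79 -0.06  1.94  0.11  0.42 -0.15]
```

Emit:
servo_tool(dp=[[0,0,0],[0,0,0],[0,0,-20],[0,0,-50],[0,0,-90],[0,0,-130],[0,0,-170],[0,0,-195]], dr=[[0,0,0],[0,0,0],[0,0,0],[0,0,0],[0,0,0],[0,0,0],[0,0,0],[0,0,0]], grip=[1,1,1,1,1,1,1,1])

```text
t: 3.4
position: [460.7, -303.1, 203.4]
tcp_rot: [3.009, -0.9, 0.009]
contact_force: [0.8, 0.1, -2.8]
grip_width: 0.189
```

Run:
```python
from h import *
o=show(); print(delta([517.8,61.5,200],tool(np.radians(-110.2))))
```

```text
t 3.4 p [ 460.7 -303.1  203.4] F [ 0.8  0.1 -2.8] M [-0.11 -0.05 -0.05] w 0.189 yaw -33.29 z [ 0.0055 -0.0027 -1.    ] q [ 0.6   0.49 -0.11  1.8   0.07  0.85 -0.11]
(array([-152.4, -336.1,    2.8]), array([-0.0047, -0.0046,  1.3423]))
```

Emit:
servo_tool(dp=[[-15,-33,0],[-30,-67,0],[-45,-100,0],[-60,-134,0],[-76,-168,0],[-91,-202,0],[-106,-235,0],[-121,-268,0]], dr=[[0,0,0.12],[0,0,0.24],[0,0,0.36],[0,0,0.48],[0,0,0.6],[0,0,0.72],[0,0,0.84],[0,0,0.96]], grip=[1,1,1,1,1,1,1,1])

```text
t: 4.07
position: [505.2, -10.0, 199.4]
tcp_rot: [-2.247, 2.194, -0.001]
contact_force: [0.2, -0.3, -2.4]
grip_width: 0.185
```

Run:
```python
from h import *
o=show(); print(delta([517.8,61.5,200],tool(np.radians(-110.2))))
```

```text
t 4.0667 p [505.2 -10.  199.4] F [ 0.2 -0.3 -2.4] M [-0.04  0.05 -0.01] w 0.185 yaw -88.63 z [ 1.1e-03 -1.0e-04 -1.0e+00] q [-0.13  0.43  0.14  1.93 -0.08  0.79 -1.5 ]
(array([-71.2, -14.3,  -0.6]), array([-1.100e-03,  1.000e-04,  3.765e-01]))
```

Emit:
servo_tool(dp=[[-30,-6,0],[-55,-11,0],[-70,-14,0],[-70,-14,0],[-70,-14,0],[-70,-14,0],[-70,-14,0],[-70,-14,0]], dr=[[-0.001,0,0.12],[-0.001,0,0.24],[-0.001,0,0.36],[-0.001,0,0.376],[-0.001,0,0.376],[-0.001,0,0.376],[-0.001,0,0.376],[-0.001,0,0.376]], grip=[1,1,1,1,1,1,1,1])

```text
t: 4.73
position: [517.0, 56.8, 199.7]
tcp_rot: [1.803, -2.572, 0.0]
contact_force: [-0.6, -1.6, -2.2]
grip_width: 0.184
```

Run:
```python
from h import *
o=show()
for n in("wrist","scene"):
    c=arm.get_calibration(n);im,d=arm.get_image(n); cv2.imwrite(f"pics/{n}2.png",im[:,:,::-1]);np.save(n+"2.npy",d);np.save(n+"2c.npy",c["pose"])
    P=cloud(n,d,c)
    if n=="wrist":
        z0=o["position"][2]
        for lo,hi in((8,28),(60,85)):
            m=(d>0)&(P[...,2]-z0>lo)&(P[...,2]-z0<hi)&(np.hypot(P[...,0]-540,P[...,1]-55)<60)
            q=P[m]
            if len(q)>20: print(lo,len(q),cv2.minAreaRect(q[:,:2].astype(np.float32)),q.mean(0),np.median(q[:,2])-z0)
```

```text
t 4.7333 p [517.   56.8 199.7] F [-0.6 -1.6 -2.2] M [ 0.12  0.04 -0.06] w 0.184 yaw -109.93 z [-1.e-04 -3.e-04 -1.e+00] q [-0.33  0.46  0.23  1.89 -0.14  0.81 -1.94]
8 5549 ((534.07421875, 48.124481201171875), (40.74687957763672, 100.79135131835938), 58.672176361083984) [533.0547483   50.37947874 220.13104614] 20.66817231383419
60 2278 ((544.7674560546875, 52.455684661865234), (40.6529655456543, 77.29397583007812), 88.07501983642578) [545.88441363  45.90258145 270.92227253] 73.58483872668137
```

View pics/wrist2.png

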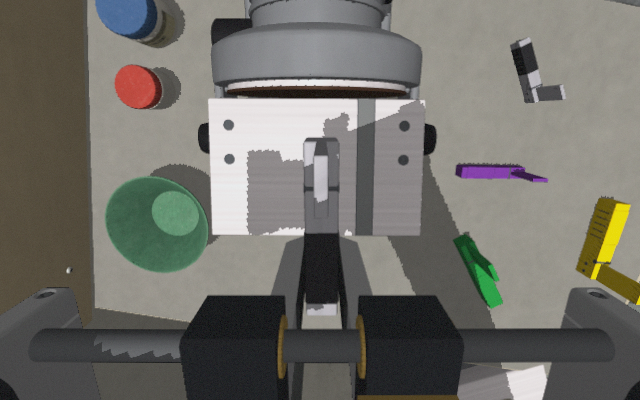

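View pics/scene2.png

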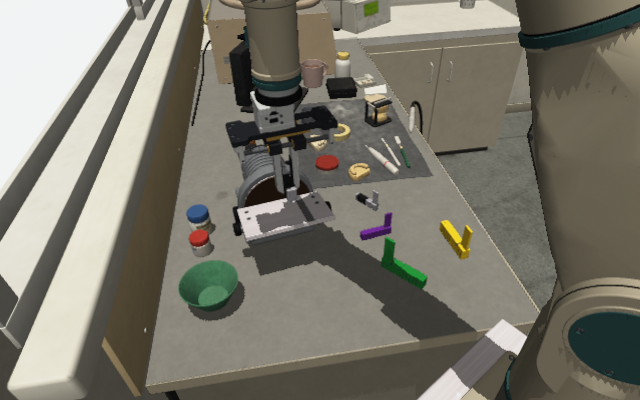

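Run:
```python
from h import *
o=show();R0=R.from_rotvec(o["tcp_rot"])
d=np.load("wrist2.npy");c=arm.get_calibration("wrist");c["pose"]=np.load("wrist2c.npy");P=cloud("wrist",d,c)
t=R0.inv().apply((P-o["position"]).reshape(-1,3));ok=(d.ravel()>0)
for lo,hi in((-24,-18),(-80,-70)):
    q=t[ok&(abs(t[:,0])<14)&(t[:,2]>lo)&(t[:,2]<hi)&(t[:,1]>-90)&(t[:,1]<-15)]
    print(lo,len(q),"y",np.percentile(q[:,1],[0,1,50,99]).round(1),"x",np.percentile(q[:,0],[2,98]).round(1),"z",np.median(q[:,2]))
    r=cv2.minAreaRect(q[:,:2].astype(np.float32)); print(r)
    A=np.c_[q[:,:2],np.ones(len(q))];print("slope",np.linalg.lstsq(A,q[:,2],rcond=None)[0])
# table
m=np.zeros(d.shape,np.uint8);cv2.fillPoly(m,[np.array([(216,108),(300,108),(300,225),(216,228)])],1);cv2.fillPoly(m,[np.array([(345,105),(415,105),(415,225),(345,225)])],1)
q=P[(m>0)&(d>0)]
for _ in range(3):
    v=np.linalg.svd(q-q.mean(0),full_matrices=False)[2][2];v*=np.sign(v[2]);e=(q-q.mean(0))@v;q=q[abs(e)<3]
print("table n",v.round(4),np.hypot(v[0],v[1]),np.degrees(np.arctan2(v[1],v[0])),q.mean(0),e.std())
x=np.array([v[0],v[1],0]);x/=np.linalg.norm(x);y=np.cross([0,0,1],x);tt=np.cross(y,v)
dd=(P-q.mean(0));mm=(d>0)&(abs(dd@v)<3)&(np.linalg.norm(dd,axis=2)<130)&(P[...,2]<140)
l=np.c_[dd[mm]@tt,dd[mm]@y].astype(np.float32);r=cv2.minAreaRect(l);print(r)
for b in cv2.boxPoints(r): print((q.mean(0)+b[0]*tt+b[1]*y).round(1))
print("disc dist coords: x-dir",x)
```

```text
t 4.8333 p [517.1  57.3 199.7] F [ 0.  -0.4 -3.4] M [ 0.08  0.09 -0.01] w 0.188 yaw -109.91 z [ 1.e-04 -0.e+00 -1.e+00] q [-0.33  0.46  0.23  1.89 -0.14  0.81 -1.94]
-24 2491 y [-69.4 -69.2 -39.8 -15.4] x [-7.8  9.8] z -20.342455836365506
((1.2091293334960938, -42.19219207763672), (18.97406005859375, 54.4637565612793), 0.2622998058795929)
slope [ 5.30712689e-04 -9.88071753e-03 -2.07433473e+01]
-80 966 y [-69.6 -69.4 -59.1 -47.9] x [-1.5  3.2] z -74.25930011849101
((0.8573216199874878, -58.470542907714844), (4.887698650360107, 22.164323806762695), 0.09247815608978271)
slope [ 1.04375708e-02 -1.45934155e-02 -7.50739491e+01]
table n [ 0.1643 -0.0596  0.9846] 0.17481169947268513 -19.937763730424 [555.42201306  49.06039918 113.82566427] 0.6926132447253682
((29.898818969726562, -2.2042007446289062), (180.236083984375, 178.12928771972656), 89.91861724853516)
[469.1 -17.7 124.2]
[633.9 -77.7  93.1]
[695.6  91.6  93. ]
[530.8 151.6 124.1]
disc dist coords: x-dir [ 0.94006358 -0.34099922  0.        ]
```

Emit:
servo_tool(dp=[[-4,-10,10],[-4,-20,30],[-4,-20,50],[-4,-20,64],[-4,-20,64],[-4,-20,64]], dr=[[0,0,0],[0,0,0],[0,0,0],[0,0,0],[0,0,0],[0,0,0]], grip=[1,1,1,1,1,1])

```text
t: 5.33
position: [536.9, 54.9, 135.3]
tcp_rot: [1.804, -2.57, -0.001]
contact_force: [-0.0, -0.0, -2.0]
grip_width: 0.184
```

```bash
cat >> h.py <<'E'
N=np.array([.9397,-.342,0]);Y=np.array([.342,.9397,0])
def st():
    o=arm.get_obs();m=R.from_rotvec(o["tcp_rot"]).as_matrix();F=o["contact_force"];p=o["position"]
    # pitch: tool -y (square x) z comp
    print("t%.2f heel gap %.1f lat %.1f underside %.1f | Fn %.1f Flat %.1f Fz %.1f M"%(o["t"],563.7-p@N-69.5,p@Y-234.5,p[2]-5.5,F@N,F@Y,F[2]),np.round([o["moment"]@N,o["moment"]@Y],2),"sq x elev %.4f"%(-m[2,1]),"w",round(o["grip_width"],3))
E
python3 -c "
from h import *
st()"
```

```text
t5.33 heel gap 8.4 lat 0.7 underside 129.8 | Fn -0.0 Flat -0.0 Fz -2.0 M [-0.04  0.04] sq x elev -0.0012 w 0.184
```

Emit:
servo_tool(dp=[[0,-3,2],[0,-6,4],[0,-6,6],[0,-6,7],[0,-6,8],[0,-6,9],[0,-6,10],[0,-6,10]], dr=[[0,0,0],[0,0,0],[0,0,0],[0,0,0],[0,0,0],[0,0,0],[0,0,0],[0,0,0]], grip=[1,1,1,1,1,1,1,1], squeeze=60)

```text
t: 6.0
position: [543.0, 53.6, 126.2]
tcp_rot: [-1.805, 2.57, 0.0]
contact_force: [-1.0, 0.4, 3.2]
grip_width: 0.19
```

```bash
python3 -c "
from h import *
st()"
```

```text
t6.00 heel gap 2.2 lat 1.6 underside 120.7 | Fn -1.1 Flat 0.0 Fz 3.2 M [0.01 0.53] sq x elev 0.0002 w 0.19
```

Emit:
servo_tool(dp=[[0,0,1],[0,0,2],[0,0,3],[0,0,4],[0,0,5],[0,0,6],[0,0,6],[0,0,6]], dr=[[0,0,0],[0,0,0],[0,0,0],[0,0,0],[0,0,0],[0,0,0],[0,0,0],[0,0,0]], grip=[1,1,1,1,1,1,1,1])

```text
t: 6.67
position: [542.3, 53.9, 119.8]
tcp_rot: [1.805, -2.57, -0.002]
contact_force: [-3.0, 1.3, 4.3]
grip_width: 0.185
```

```bash
cat > look.py <<'E'
from h import *
import sys
o=arm.get_obs();R0=R.from_rotvec(o["tcp_rot"])
st()
c=arm.get_calibration("wrist");im,d=arm.get_image("wrist");cv2.imwrite("pics/%s.png"%sys.argv[1],im[:,:,::-1]);P=cloud("wrist",d,c)
np.save("last.npy",P)
rel=P-np.array([610.,28.,105.]) ; xn=rel@N;yl=rel@Y;z=rel[...,2]
# table: in trimmer frame
m=(d>0)&(xn>-112)&(xn<-8)&(abs(yl)>16)&(abs(yl)<84)&(z>-8)&(z<25)
pr=(rel@N)
g=im.astype(int); q=np.c_[xn[m],yl[m],z[m]]
for _ in range(5):
    A=np.c_[q[:,:2],np.ones(len(q))];s=np.linalg.lstsq(A,q[:,2],rcond=None)[0];e=q[:,2]-A@s;q=q[abs(e)<max(1.5,2*np.median(abs(e)))]
print("table slope x %.4f (tip up = -) y %.4f z at axis %.1f n %d std %.2f"%(s[0],s[1],s[2],len(q),e.std()))
t=R0.inv().apply((P-o["position"]).reshape(-1,3)).reshape(P.shape)
# square base top
q=np.c_[xn,yl,z].reshape(xn.shape+(3,)) if 0 else np.stack([xn,yl,z],-1)
mb=(d>0)&(abs(t[...,0]-1.2)<7)&(t[...,2]>-24)&(t[...,2]<-17)&(t[...,1]<-20)&(t[...,1]>-75)
b=q[mb]; print("base n",len(b))
for lim in (1.5,1.,1.):
    f=np.polyfit(b[:,0],b[:,2],1);e=b[:,2]-np.polyval(f,b[:,0]);b=b[abs(e)<lim]
print("base top slope %.4f, max x %.1f, z at heel %.1f"%(f[0],np.percentile(b[:,0],99),np.polyval(f,0)))
mb=(d>0)&(abs(t[...,0]-1)<4)&(t[...,2]>-80)&(t[...,2]<-68)&(t[...,1]<-40)&(t[...,1]>-80)
b=q[mb]; print("blade top n",len(b),"x range",np.percentile(b[:,0],[1,99]).round(1),"z",np.median(b[:,2]).round(1))
md=(d>0)&(xn>-6)&(xn<8)&(abs(yl)<45)&(abs(yl)>6)&(z>10)&(z<50); print("disc n",md.sum(), "x",np.median(xn[md]) if md.sum() else None)
E
python3 look.py w3
```

```text
t6.67 heel gap 3.0 lat 1.6 underside 114.3 | Fn -3.2 Flat 0.2 Fz 4.3 M [0.03 1.07] sq x elev -0.0014 w 0.185
table slope x -0.1067 (tip up = -) y -0.0001 z at axis -1.3 n 30002 std 0.60
base n 1467
base top slope -0.0098, max x -3.3, z at heel 34.6
blade top n 969 x range [-24.4  -2.8] z 88.6
disc n 629 x 2.294170329843946
```

View pics/w3.png

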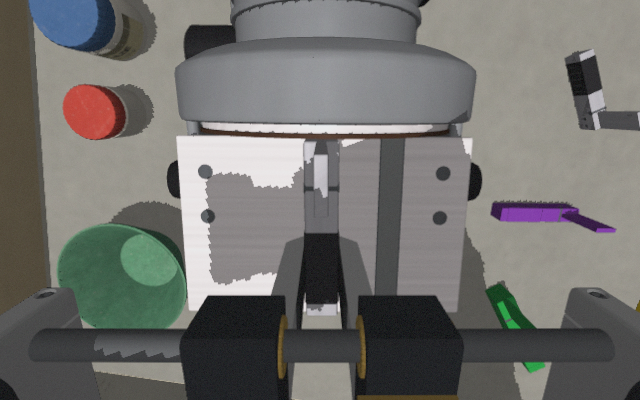

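Table is down to about 0.107 rad, and the square has not slipped (base slope unchanged).

Emit:
servo_tool(dp=[[0,0,1],[0,0,2],[0,0,3],[0,0,4],[0,0,5],[0,0,6],[0,0,6],[0,0,6]], dr=[[0,0,0],[0,0,0],[0,0,0],[0,0,0],[0,0,0],[0,0,0],[0,0,0],[0,0,0]], grip=[1,1,1,1,1,1,1,1])

```text
t: 7.38
position: [542.6, 53.7, 113.5]
tcp_rot: [1.806, -2.57, -0.001]
contact_force: [-2.8, 0.6, 1.7]
grip_width: 0.186
```

```bash
python3 look.py w4
```

```text
t7.38 heel gap 2.7 lat 1.5 underside 108.0 | Fn -2.8 Flat -0.3 Fz 1.7 M [-0.01  0.85] sq x elev -0.0007 w 0.186
table slope x -0.0424 (tip up = -) y -0.0005 z at axis -1.1 n 30218 std 0.59
base n 1438
base top slope -0.0071, max x -3.4, z at heel 28.5
blade top n 970 x range [-23.9  -2.5] z 82.5
disc n 656 x 2.196172038845295
```

Emit:
servo_tool(dp=[[0,-1,0],[0,-2,0],[0,-3,0.5],[0,-4,0.5],[0,-4.5,1],[0,-5,1],[0,-5.5,1],[0,-5.5,1]], dr=[[0,0,0],[0,0,0],[0,0,0],[0,0,0],[0,0,0],[0,0,0],[0,0,0],[0,0,0]], grip=[1,1,1,1,1,1,1,1])

```text
t: 8.1
position: [545.0, 52.7, 112.5]
tcp_rot: [1.804, -2.567, -0.007]
contact_force: [-8.3, 3.4, 8.9]
grip_width: 0.187
```

```bash
python3 look.py w5
```

```text
t8.10 heel gap 0.1 lat 1.4 underside 107.0 | Fn -9.0 Flat 0.4 Fz 8.9 M [0.01 2.19] sq x elev -0.0063 w 0.187
table slope x -0.0333 (tip up = -) y -0.0005 z at axis -1.1 n 29289 std 0.58
base n 1303
base top slope -0.0045, max x -4.1, z at heel 27.7
blade top n 979 x range [-21.6  -0. ] z 81.7
disc n 597 x 2.1108883535146457
```

Emit:
servo_tool(dp=[[0,0,0.5],[0,0,1],[0,0,1.5],[0,0,2],[0,0,2.5],[0,0,2.5],[0,0,2.5],[0,0,2.5]], dr=[[0,0,0],[0,0,0],[0,0,0],[0,0,0],[0,0,0],[0,0,0],[0,0,0],[0,0,0]], grip=[1,1,1,1,1,1,1,1])

```text
t: 8.82
position: [545.0, 52.7, 110.0]
tcp_rot: [1.804, -2.567, -0.007]
contact_force: [-8.1, 3.1, 7.8]
grip_width: 0.186
```

```bash
python3 look.py w6
```

```text
t8.82 heel gap 0.1 lat 1.5 underside 104.5 | Fn -8.7 Flat 0.1 Fz 7.8 M [0.02 2.2 ] sq x elev -0.0062 w 0.186
table slope x -0.0062 (tip up = -) y -0.0005 z at axis -1.0 n 29346 std 0.58
base n 1279
base top slope -0.0073, max x -4.6, z at heel 25.0
blade top n 978 x range [-21.6  -0. ] z 79.0
disc n 595 x 2.2168043998077884
```

Run:
```python
from h import *
P=np.load("last.npy");rel=P-np.array([610.,28.,105.]);xn=rel@N;yl=rel@Y
def fit(xn,yl,z,m,l=1.5):
    q=np.c_[xn[m],yl[m],z[m]]
    for _ in range(6):
        A=np.c_[q[:,:2],np.ones(len(q))];s=np.linalg.lstsq(A,q[:,2],rcond=None)[0];e=q[:,2]-A@s;q=q[abs(e)<max(l,2*np.median(abs(e)))]
    return s.round(4),len(q),e.std().round(2)
print("wrist bench",fit(xn,yl,P[...,2],(abs(P[...,2])<6)&(abs(xn)<250)&(abs(yl)<320)))
for n in("top","scene"):
    im,d=arm.get_image(n);cv2.imwrite(f"pics/{n}7.png",im[:,:,::-1]);P=cloud(n,d);rel=P-np.array([610.,28.,105.]);xn=rel@N;yl=rel@Y;z=P[...,2]
    print(n,"bench",fit(xn,yl,z,(d>0)&(abs(z)<8)&(abs(xn)<250)&(abs(yl)<300)))
    print(n,"table",fit(xn,yl,z,(d>0)&(abs(z-105)<8)&(xn>-112)&(xn<-8)&(abs(yl)<84)&(abs(yl)>16)))
a=cv2.imread("pics/scene7.png")[120:270,200:360];cv2.imwrite("pics/s7c.png",cv2.resize(a,None,fx=4,fy=4))
st()
```

```text
wrist bench (array([-0.    , -0.    , -1.5083]), 69000, np.float64(0.6))
top bench (array([ 0.0034, -0.0031, -0.2942]), 12473, np.float64(0.83))
top table (array([-4.100000e-03, -3.300000e-03,  1.052074e+02]), 505, np.float64(0.81))
scene bench (array([ 7.0000e-04, -1.5000e-03,  1.6817e+00]), 20248, np.float64(0.77))
scene table (array([-6.500000e-03, -1.100000e-03,  1.069795e+02]), 1760, np.float64(0.73))
t8.97 heel gap 0.1 lat 1.4 underside 104.4 | Fn -9.2 Flat 1.1 Fz 8.0 M [0.1  2.13] sq x elev -0.0063 w 0.189
```

View pics/s7c.png

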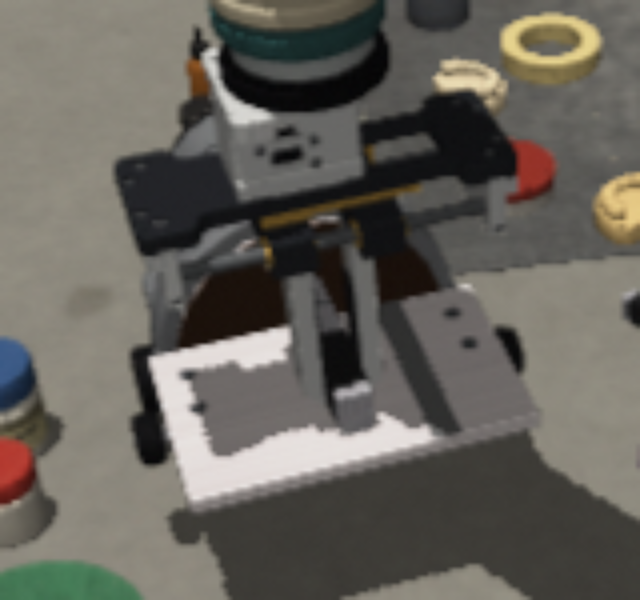

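View pics/w6.png

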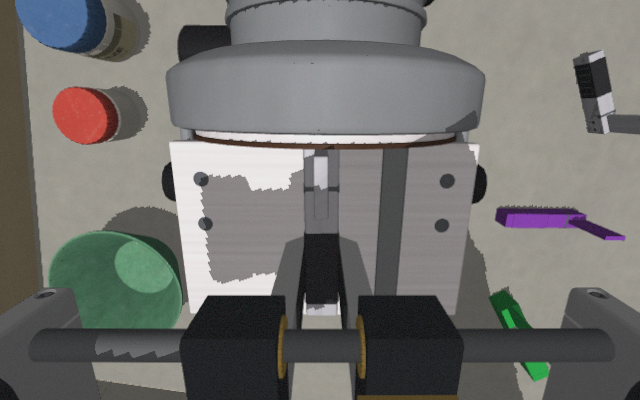

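Emit:
servo_tool(dp=[[0,-0.5,0.3],[0,-1,0.6],[0,-1,0.6],[0,-1,0.6],[0,-1,0.6],[0,-1,0.6],[0,-1,0.6],[0,-1,0.6]], dr=[[0,0,0],[0,0,0],[0,0,0],[0,0,0],[0,0,0],[0,0,0],[0,0,0],[0,0,0]], grip=[1,1,1,1,1,1,1,1])

```text
t: 9.63
position: [545.1, 52.7, 109.6]
tcp_rot: [1.804, -2.566, -0.009]
contact_force: [-11.3, 4.1, 11.9]
grip_width: 0.184
```

```bash
python3 look.py w7;python3 look.py w8
```

```text
t9.63 heel gap 0.0 lat 1.5 underside 104.1 | Fn -12.0 Flat -0.0 Fz 11.9 M [-0.05  2.57] sq x elev -0.0078 w 0.184
table slope x -0.0018 (tip up = -) y -0.0006 z at axis -1.0 n 29361 std 0.57
base n 1266
base top slope -0.0033, max x -5.0, z at heel 24.9
blade top n 978 x range [-21.8  -0.1] z 78.9
disc n 617 x 2.2650835722279727
t9.68 heel gap 0.0 lat 1.5 underside 104.1 | Fn -12.0 Flat -0.9 Fz 11.6 M [-0.04  2.57] sq x elev -0.0078 w 0.189
table slope x -0.0015 (tip up = -) y -0.0007 z at axis -1.0 n 29389 std 0.57
base n 1266
base top slope -0.0017, max x -4.9, z at heel 25.0
blade top n 980 x range [-21.7  -0.1] z 78.9
disc n 604 x 2.2274061715114906
```

```bash
python3 -c "
from h import *
print(arm.finish_job());st()"
```

```text
the job is handed in; nothing more can be done
None
the job is handed in; nothing more can be done
```

I gripped the larger steel square, lifted it, and turned its blade to face the middle of the disc. I then pressed it down and into the corner until the table came level, and handed the job in at about 9.7 s, still gripping and pressing. The interface gave no verdict.

| Last check | Reading |
|---|---|
| Table tilt (wrist depth fit) | about 0.002 rad, down from about 0.176 |
| Base of the square against the table | parallel within about 0.002 rad |
| Heel to disc | about 0 mm |
| Sideways offset from the disc's middle | about 1.5 mm |
| Force on the tool | about 12 N from the disc direction, about 12 N upward |
| Grip opening | 17–18 mm, matching the 18 mm base |

- **Disagreements:** The depth image alone put the blade edge about 2 mm short of the disc, while the force and the stalled forward motion show it touching. The cameras' heights also differ by 1–3 mm.
- **Slip:** The square seems to have turned about 0.01 rad in the grip as it met the disc, though it ended square.
- **Not checked:** I did not measure the bystanders (model, bowl and tin) again. The arm went nowhere near them, and nothing looked moved in the pictures.

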